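# Present the labelled glass plate over the reading mark

## Robot

A 7-joint arm with a two-finger parallel gripper is mounted at the origin on a cart in front of the work surface, level with it; the furniture and walls round the work are solid. World frame = base frame: x ahead of the robot, y to its left, z up, the work surface at z = 0. Lengths are in m, angles in rad, forces in N, time in s.
With the tool pointing down it reaches from about 0.425 to 1.025 m from the base axis. Payload 3.6 kg.
Tool frame: the origin (TCP) lies midway between the tips of the shut fingers; the grasp point (between the pads) lies 19 mm behind it; z points along the fingers, y is the direction in which the jaws open and shut (so a half turn about z gives the same grasp; the last joint's range is limited). The gripper opens to 85 mm and grips with 20 to 120 N. Pads are 22 mm wide; open, the fingers measure 114 mm over their backs; the gripper's body (76 mm by 85 mm) begins 54 mm behind the grasp point. The pads swing forward as they close: fully open they stand 13 mm farther back than shut.
Start: joints at [-0.093, 0.591, 0.048, 1.609, -0.033, 0.943, -0.034], TCP at [0.725, 0, 0.231] pointing down, gripper open.
Joint ranges: [-2.69, 2.69], [-0.47, 2.24], [-1.27, 1.36], [0.19, 2.51], [-1.53, 4.68], [0.08, 2.07], [-3.09, 3.09]. Speed limits (rad/s): [2.57, 2.57, 3.14, 3.14, 3.14, 3.14, 3.14].

## Interface

Orientations are given as a unit quaternion [x, y, z, w].
In Python, from cell import * gives the robot as it stands.
- The arm moves only by the shell command python3 -m pendant 'ROWS' [OPENING] [FORCE]. ROWS is JSON, one flat list of numbers, 4 for each row, row after row: the shift along the tool's x, y, z in m, then the turn about the tool's z in degrees. A call has exactly 10 rows; each row is the pose to reach, as a shift and turn from the pose commanded when the call began, along the tool's axes at that moment; what a row does not reach only later rows make up. A row lasts 1/8 s, in which the tool goes at most 62.5 mm and 10.7 degrees, less where a joint would pass 70% of its speed; a pose out of reach is approached as far as the arm can. A call with a gripper value outside its range is refused whole. OPENING is the finger opening in m, from 0 to 0.0854, set as the call begins (- or left out, the last holds). The fingers move at their own pace and stop on an object; FORCE is the grip in N (left out, the last holds). Time passes only in rows, so rows that repeat a pose let the fingers close, or fill a call up. It gives the time, the measured TCP pose, the force and the opening at its end, in the units of the state.
- get_obs(): the state, without advancing time (a new reading comes with each control period).
- capture(name): name is "scene" or "side" or "wrist"; returns a dict with "img" (420x560x3 uint8, red, green, blue), "intrinsics" (3x3 intrinsics, pixels), "T" (4x4, takes a point from camera to world coordinates). Camera axes: x right, y down, z forward; pixel columns grow to the right and rows downward; lengths in m; the calibration is good to about 2 mm. A picture is of the moment at which its call begins. There is no depth.
- sign_off(): hands the job in, once; it reports no verdict.
Trained networks look in the newest picture that a camera, given by its name, has taken for a name from the list of things; names that differ only in an ending like _2 or _b are one class to them, and where a whole thing is asked for, a point or a joint stands for the part that bears it (a point fixed in the world has none). Each returns a list of dicts, best first, with "confidence" (0 to 1); they miss things now and then, are a little off and sometimes report something else, mostly with a low value. They report only what shows in the picture. A call takes as long as a camera call. They do not tell look-alikes from the thing itself.
- find_in(camera, target): "extent" ([left, top, right, bottom] in pixels, round what is visible of it).
The state is a dict: "time": time; "joint_pos": joint angles; "joint_velocities": joint speeds; "joint_efforts": joint torques, N m; "tcp_pos": TCP position; "tcp_rot": TCP orientation; "wrist_force": force on the tool from outside, world axes, zero at the start; "ft_torque": the same for the moment, N m; "width": finger opening in m.
Only numpy, scipy, OpenCV 4.12 (cv2) and the standard library are available. Lean on these libraries where they do the work, as an engineer would, in place of code of your own. Each camera call takes 0.05 s, during which the arm holds its last target.

## Task

One of the three glass test plates in the wooden rack has a frosted end with a paper label on one face; a small notch cut in its upper corner marks that end. Take this plate out of the rack by its clear part, gripping the glass gently (well under 30 N), and tilt it so that the label faces up - at least about half-way over from upright towards flat - with the label over the centre of the white ring on the black mat, 12 to 24 cm above the mat, for the camera overhead to read. Finish while holding it there still in the gripper, fingers off the label; do not knock the plate hard against the rack, and leave the other plates and everything else where they stand.

Things in the scene. Friction and masses are not known exactly. Their poses are not given: they have to be found in the camera images.
- rack: Fixed pale wooden rack, 132 x 160 x 32 mm (x, y, z), origin at the centre of its underside, turned any way round. Three slots along its own x, at own y = -50, 0 and +50 mm, 7 mm wide, open at the top, floor 8 mm above the bench, walls up to 32 mm, low stops at both ends. A glass plate stands in each slot with 1 mm play on each side, its upper 36 mm free above the rack.
- labelled_plate_centre (a point): Centre of the labelled glass plate, 110 x 5 x 60 mm (length x, thickness y, height z), about 80 g, standing on a long edge in a slot, centre 38 mm above the bench. Own +x points along it to the frosted end, +y straight out of the label's face, +z to the long edge uppermost at the start. Clear greenish glass from x = -55 to +18 mm (grip it there, below +15), frosted white from +18 to +55 mm.
- label (a point): Centre of the paper label (26 x 34 mm, white with a blue band and black bars) on the frosted end: own x = +36, y = +3, z = -4 mm from the plate's centre. Axes as the plate's: +y points straight out of the label.
- notch (a point): Centre of the 12 x 12 mm corner notch of the labelled plate, at the frosted end of the edge uppermost at the start (own x = +49, y = 0, z = +24 mm from the plate's centre). Looking straight at the label with the notched edge on top, the notch is at the top left; the other face has no label.
- mark (a point): Centre of the white ring (60 mm across, with a white dot in the middle) on a fixed black mat, 120 x 120 x 3 mm, lying on the bench; the point is on the mat's top, 3 mm above the bench.
- blank_1_centre (a point): Centre of a plain clear glass plate, 110 x 5 x 60 mm, no label and no notch, in another slot of the rack; bystander.
- blank_2_centre (a point): Centre of a second plain clear glass plate like blank_1, in the remaining slot; bystander.
- glue_bottle: White glue bottle with an orange-red tip, 49 mm across, 156 mm tall, origin at the centre of its foot; bystander.
- varnish_jar: Brown jar with a black lid, 56 mm across, 82 mm tall, origin at the centre of its foot; bystander.
- sand_block: Brown sanding block 39 x 72 x 27 mm, origin at the centre of its underside; bystander.
Things that resemble listed ones, but are neither listed nor needed, are in the scene too. What is shaped like the part that bears labelled_plate_centre but green or pink is not meant.

How it is judged:
On the way:
1. the labelled plate is lifted clear of the rack in the fingers (height (world z) of labelled_plate_centre above 0.085 m and contact force between the fingers and labelled_plate above 0.5 N and contact force between labelled_plate and rack below 0.1 N), for 0.1 s.
At the end, for the whole second after the job is handed in: Plate held still by the fingers alone: label facing within 56 degrees of straight up, its centre within 30 mm (sideways) of the ring's centre and 100 to 260 mm above the bench; fingers off the label (grasp point at own x below +15 mm from the plate's centre) (angle between label's own y axis and vertical below 0.98 rad and horizontal distance between label and mark below 0.03 m and height (world z) of label between 0.1 and 0.26 m and x of the grasp point in the frame of labelled_plate_centre below 0.015 m and contact force between the fingers and labelled_plate above 0.5 N and linear speed of labelled_plate below 0.03 m/s and angular speed of labelled_plate below 0.15 rad/s and contact force between labelled_plate and rack below 0.1 N); the arm keeps its last pose, push and grip.
It fails at once if the labelled plate is squeezed with more than 30 N on a pad (60 N over both) (contact force between the fingers and labelled_plate above 60 N).
It fails at once if the labelled plate is jammed or knocked against the rack with more than 20 N (contact force between labelled_plate and rack above 20 N).
It fails at once if a blank plate, the glue bottle, the jar or the sanding block is moved by more than 15 mm (distance of any of blank_1_centre, blank_2_centre, glue_bottle, varnish_jar, sand_block from where it was at the start of the episode above 0.015 m).
It also fails if it takes over 38 s, if anything falls off the work surface, if the arm or the gripper's body presses on something with over 40 N, if the wrist force passes 120 N, or if a joint passes its speed limit or range.

## Working session

There is one attempt and no reset: what is moved stays moved. The work goes in short steps, Python scripts to look and compute and a shell command to move; the robot and the scene stay as the last step left them, time stands still between calls to the robot, and variables do not carry over. Pictures are saved under pics/ and viewed, and the job is handed in when it is done.

```bash
ls; mkdir -p pics
python3 - <<'E'
from cell import *
import cv2
o=get_obs();print(o)
for n in ["scene","side","wrist"]:
    c=capture(n);cv2.imwrite(f"pics/{n}0.png",c["img"][:,:,::-1]);print(n,c["intrinsics"].round(1).tolist(),c["T"].round(4).tolist())
    for t in ["rack","labelled_plate_centre","label","notch","mark","glue_bottle","varnish_jar","sand_block"]:
        print(t,[(x["extent"],round(x["confidence"],2)) for x in find_in(n,t)][:4])
E
```

```text
pics
{'time': 0.0, 'joint_pos': array([-0.09345503,  0.59213972,  0.04831763,  1.60987124, -0.03330021,
        0.94270005, -0.03373447]), 'joint_velocities': array([ 0.00168434,  0.0009215 , -0.00172   ,  0.00052165, -0.00127576,
        0.00035903, -0.00081228]), 'joint_efforts': array([ 3.78132427e-04, -5.48684978e+01,  1.54672019e+00, -1.98121297e+01,
        9.43630905e-03,  8.90732801e-03, -1.16924070e-05]), 'tcp_pos': array([ 7.24145159e-01, -3.89884828e-05,  2.30108247e-01]), 'tcp_rot': array([ 0.70711165,  0.70710097, -0.00086613, -0.00076652]), 'wrist_force': array([-0.26539496,  0.01026239, -0.12590056]), 'ft_torque': array([-0.04228188, -0.01587207,  0.04219996]), 'width': 0.08537519501255576}
scene [[453.3, 0.0, 285.8], [0.0, 453.3, 210.3], [0.0, 0.0, 1.0]] [[0.8817, -0.2316, 0.4111, 0.0772], [-0.4717, -0.4579, 0.7535, -0.9544], [0.0137, -0.8583, -0.513, 0.7276], [0.0, 0.0, 0.0, 1.0]]
rack [([250.3, 220.3, 326.7, 249.5], 0.76)]
labelled_plate_centre [([216.3, 198.3, 249.2, 212.7], 0.88), ([292.7, 216.2, 317.5, 238.9], 0.58)]
label [([216.2, 197.1, 252.6, 213.7], 0.94), (
[... 1211 characters left out ...]
4, 0.7261], [0.0018, -0.9607, -0.2775, 0.0694], [-0.0001, 0.2775, -0.9607, 0.3742], [0.0, 0.0, 0.0, 1.0]]
rack [([89.3, 127.3, 200.2, 167.5], 0.74), ([85.8, 100.4, 246.6, 262.6], 0.64)]
labelled_plate_centre [([137.9, 208.8, 229.0, 246.1], 0.83), ([28.9, 0.4, 124.3, 31.8], 0.59), ([0.0, 106.4, 54.7, 198.7], 0.57)]
label [([140.1, 210.8, 231.3, 246.9], 0.85), ([28.3, 1.4, 125.9, 30.3], 0.69), ([0.0, 103.4, 51.6, 196.9], 0.59), ([84.9, 99.0, 246.5, 261.7], 0.25)]
notch [([0.0, 104.1, 56.9, 202.3], 0.9), ([30.7, 1.3, 124.0, 33.6], 0.75), ([136.6, 213.0, 230.5, 248.5], 0.57)]
mark []
glue_bottle [([85.0, 98.9, 247.3, 260.4], 0.57)]
varnish_jar []
sand_block [([296.9, 270.1, 337.0, 330.0], 0.88)]
```

View pics/scene0.png

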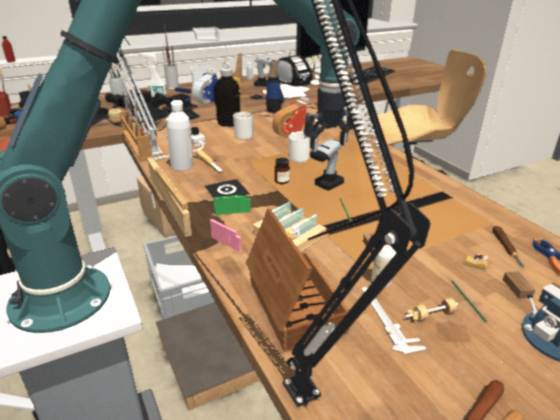

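View pics/side0.png

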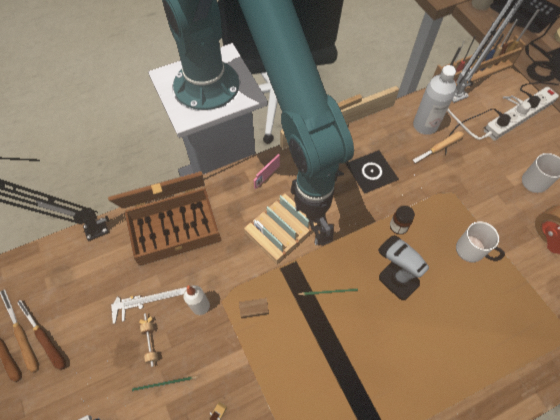

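View pics/wrist0.png

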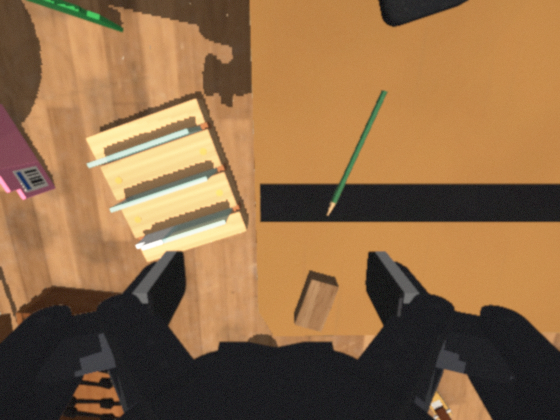

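Run:
```python
import cv2,numpy as np
a=cv2.imread("pics/scene0.png")[165:265,200:340];b=cv2.imread("pics/side0.png")[145:275,220:420]
a=cv2.resize(a,None,fx=5.6,fy=5.6,interpolation=cv2.INTER_CUBIC);cv2.imwrite("pics/scene0c.png",a)
b=cv2.resize(b,None,fx=4,fy=4,interpolation=cv2.INTER_CUBIC);cv2.imwrite("pics/side0c.png",b)
```

```text
(no output)
```

View pics/scene0c.png

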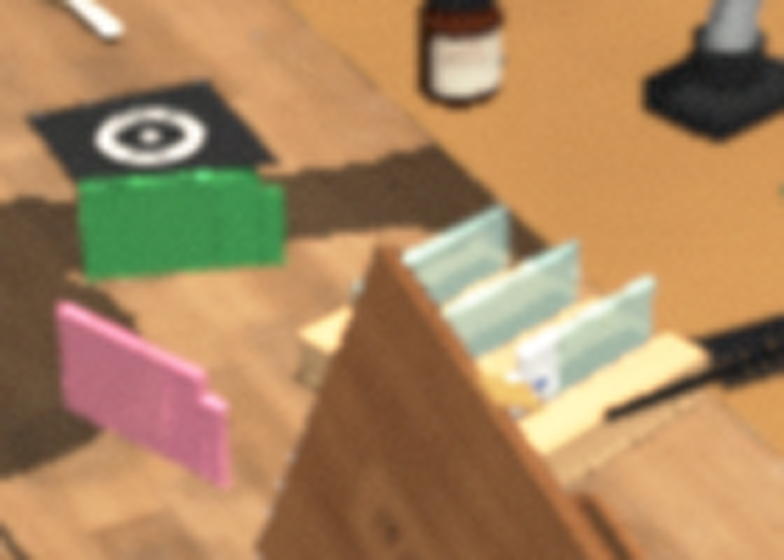

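View pics/side0c.png

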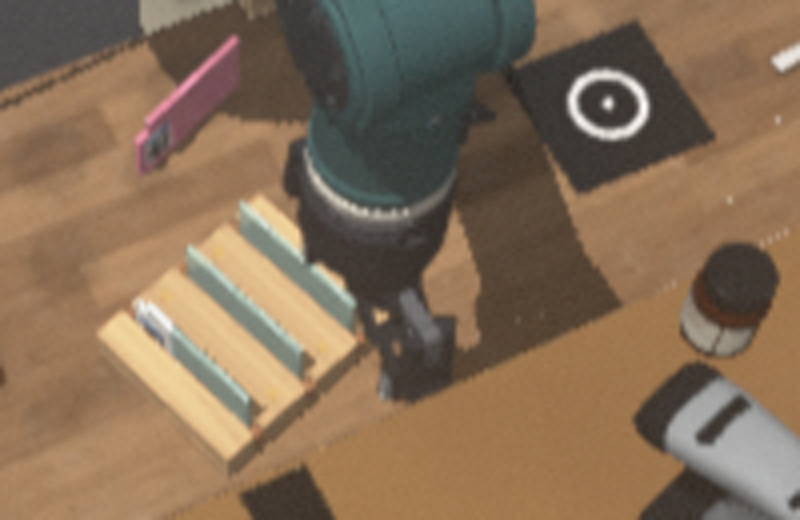

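The labelled plate is the one in the rack slot nearest the side camera's lower left: its white frosted end is at side (256,228), scene (298,228) and wrist (160,240). The pink plate at wrist (20,165) and the green plate at wrist (80,10) are look-alikes. The other two slots hold clear blanks. I'll confirm this in an enlarged crop and measure.

Run:
```python
import cv2,numpy as np
b=cv2.imread("pics/wrist0.png")[90:270,75:260]
b=cv2.resize(b,None,fx=3.3,fy=3.3,interpolation=cv2.INTER_CUBIC);cv2.imwrite("pics/wrist0c.png",b)
```

```text
(no output)
```

View pics/wrist0c.png

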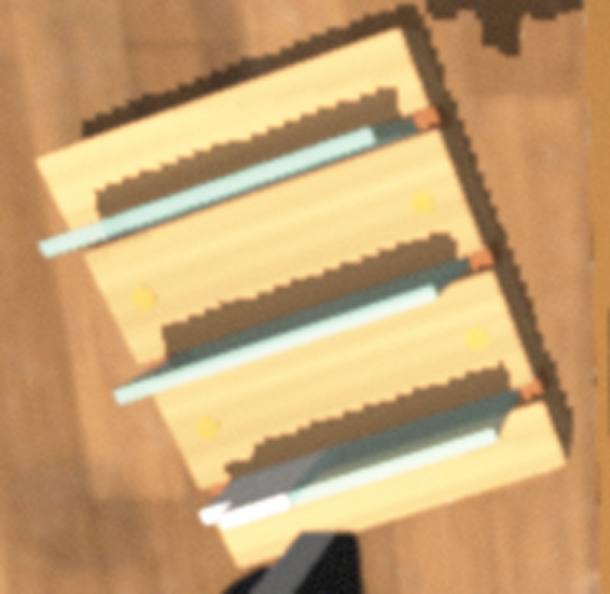

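```bash
cat > h.py <<'E'
import numpy as np
from scipy.optimize import least_squares
def ray(c,uv,z):
    K,T=np.array(c["intrinsics"]),np.array(c["T"])
    d=T[:3,:3]@np.linalg.solve(K,[uv[0],uv[1],1]);o=T[:3,3]
    return o+d*(z-o[2])/d[2]
def proj(c,P):
    K,T=np.array(c["intrinsics"]),np.array(c["T"])
    p=(np.atleast_2d(P)-T[:3,3])@T[:3,:3]
    q=p@K.T;return q[:,:2]/q[:,2:]
E
python3 - <<'E'
from h import *
from cell import *
import cv2
w=capture("wrist");s=capture("side");sc=capture("scene")
f=lambda x,y:(75+x/3.3,90+y/3.3)
C=[ray(w,f(*p),.032) for p in [(38,160),(403,30),(567,465),(240,570)]]
C=np.array(C)
print("corners",C.round(4).tolist())
R0=np.array([[-66,80],[66,80],[66,-80],[-66,-80]])/1e3
def res(p):
    c,sn=np.cos(p[2]),np.sin(p[2]);return (R0@np.array([[c,sn],[-sn,c]])+p[:2]-C[:,:2]).ravel()
r=least_squares(res,[.6,.05,.2]);x,y,a=r.x;print("rack",x,y,np.degrees(a),r.fun.round(4))
f2=lambda x,y:(220+x/4,145+y/4)
print("rack side corners", [ray(s,f2(*p),.032).round(4).tolist() for p in [(260,195),(97,330),(230,460)]])
u=np.array([np.cos(a),np.sin(a)]);n=np.array([-np.sin(a),np.cos(a)])
print("outer slot c",(r.x[:2]-.05*n))
print("plate right end wrist",ray(w,f(496,434),.068),"mid",ray(w,f(285,502),.068))
e=ray(w,f(496,434),.068)[:2]; print("-> centre",e-.055*u)
e=ray(s,f2(250,395),.068)[:2];print("side right top end",e,e-.055*u)
for nm,c,t,z in [("side",s,"mark",.003),("side",s,"varnish_jar",.04),("side",s,"glue_bottle",.08),("side",s,"sand_block",.02),("wrist",w,"sand_block",.02),("scene",sc,"varnish_jar",.04)]:
    for d in find_in(nm,t)[:1]:
        E=d["extent"];print(nm,t,ray(c,((E[0]+E[2])/2,(E[1]+E[3])/2),z).round(3))
print("mark",ray(s,f2(609,103),.003),ray(sc,(200+149/5.6,165+135/5.6),.003))
print("pink",ray(s,f2(150,170),.0),ray(s,f2(225,95),.0),"wrist green/pink",ray(w,(50,190),.02),ray(w,(120,30),.02))
print("orange edge",ray(w,(256,150),0),ray(w,(256,320),0))
cv2.imwrite("pics/chk.png",s["img"][:,:,::-1])
E
```

```text
corners [[0.5179, 0.0417, 0.032], [0.6428, 0.0831, 0.032], [0.6921, -0.0672, 0.032], [0.5681, -0.1097, 0.032]]
rack 0.6052151549348979 -0.013036602746096618 18.414241694004133 [-0.0006  0.0003 -0.0002  0.0006  0.001  -0.0009 -0.0003 -0.    ]
rack side corners [[0.5184, 0.0435, 0.032], [0.5661, -0.1053, 0.032], [0.6927, -0.0644, 0.032]]
outer slot c [ 0.6210094  -0.06047648]
plate right end wrist [ 0.67297216 -0.04216195  0.068     ] mid [ 0.60239444 -0.06608385  0.068     ]
-> centre [ 0.6207883  -0.05953562]
side right top end [ 0.67027998 -0.03891549] [ 0.61809612 -0.05628916]
side mark [0.558 0.325 0.003]
side varnish_jar [0.733 0.295 0.04 ]
side glue_bottle [ 0.723 -0.297  0.08 ]
side sand_block [ 0.781 -0.172  0.02 ]
wrist sand_block [ 0.785 -0.169  0.02 ]
scene varnish_jar [0.74  0.295 0.04 ]
mark [0.54616968 0.32529872 0.003     ] [0.54551642 0.32297481 0.003     ]
pink [ 0.44680761 -0.01223048  0.        ] [0.41108342 0.06685327 0.        ] wrist green/pink [ 0.45662424 -0.01998702  0.02      ] [0.56431738 0.15174761 0.02      ]
orange edge [0.70262424 0.02565435 0.        ] [ 0.69879664 -0.21738256  0.        ]
```

The crop confirms it. The lower plate has a white frosted end with its notch at the low-x end, at wrist (137,246), and its label faces −y. The rows can't tilt the tool, so I'll do this in stages:
1. Lift the plate out of the rack.
2. Stand it on free bench.
3. Tip it onto its back between the open fingers.
4. Regrip it by its long edges over the clear part, with the label up.

First I move above it.

```bash
python3 -m pendant '[-0.007,-0.011,0.005,10, -0.014,-0.022,0.015,20, -0.021,-0.033,0.025,30, -0.028,-0.044,0.035,40, -0.035,-0.055,0.045,50, -0.045,-0.070,0.055,60, -0.0525,-0.0855,0.065,70, -0.0525,-0.0855,0.075,71.6, -0.0525,-0.0855,0.080,71.6, -0.0525,-0.0855,0.080,71.6]' 0.035 20
python3 - <<'E'
from cell import *
from h import *
import cv2
from scipy.spatial.transform import Rotation as R
o=get_obs();print(o["tcp_pos"],R.from_quat(o["tcp_rot"]).as_matrix().round(4).tolist(),o["width"])
for n in ["wrist","side"]:
    c=capture(n);cv2.imwrite(f"pics/{n}1.png",c["img"][:,:,::-1])
np.save("w1.npy",np.array([0]))
E
```

```text
time: 3.05
tcp_pos: [0.6403, -0.0518, 0.151]
tcp_rot: [0.987, 0.161, 0.0, -0.0]
wrist_force: [0.2, -0.7, 0.5]
width: 0.0347
[ 0.64025101 -0.05175504  0.15097283] [[0.9481, 0.318, 0.0002], [0.318, -0.9481, 0.0005], [0.0003, -0.0004, -1.0]] 0.03470014497312103
```

View pics/wrist1.png

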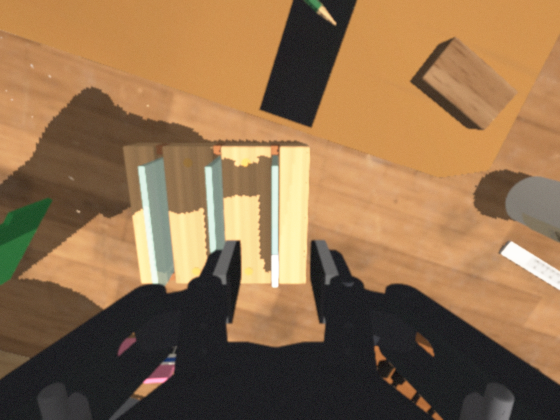

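View pics/side1.png

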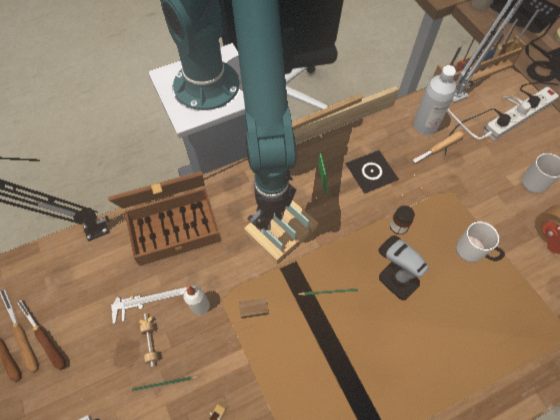

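Wrist view: plate top edge runs at column ≈275, rows 155–285, with its frosted end at the bottom (275,270), between the fingers at 238 and 312. Now the lateral offset.

Run:
```python
from h import *
import cv2
from cell import *
from scipy.spatial.transform import Rotation as R
w=capture("wrist");s=capture("side");o=get_obs();Rm=R.from_quat(o["tcp_rot"]).as_matrix()
im=w["img"].astype(int)
cv2.imwrite("pics/w1c.png",cv2.resize(w["img"][140:300,215:335,::-1],None,fx=4,fy=3.7,interpolation=cv2.INTER_CUBIC))
for v in (170,200,225,258,275): print(v,[tuple(im[v,u]) for u in range(268,283)])
for uv in [(275,155),(275,200),(275.5,255),(275.5,285)]:
    P=ray(w,uv,.068);print(uv,P.round(4),((P-o["tcp_pos"])@Rm).round(4))
for uv in [(320,155),(324,190)]: print("green",ray(s,uv,.03))
for uv in [(346,166),(378,153),(398,180),(368,191)]: print("mat",ray(s,uv,.003).round(3))
```

```text
170 [(np.int64(133), np.int64(104), np.int64(72)), (np.int64(130), np.int64(104), np.int64(78)), (np.int64(140), np.int64(136), np.int64(115)), (np.int64(185), np.int64(202), np.int64(183)), (np.int64(222), np.int64(239), np.int64(227)), (np.int64(228), np.int64(245), np.int64(235)), (np.int64(231), np.int64(246), np.int64(237)), (np.int64(232), np.int64(247), np.int64(238)), (np.int64(229), np.int64(245), np.int64(235)), (np.int64(215), np.int64(228), np.int64(211)), (np.int64(206), np.int64(183), np.int64(144)), (np.int64(245), np.int64(209), np.int64(144)), (np.int64(254), np.int64(236), np.int64(170)), (np.int64(255), np.int64(241), np.int64(176)), (np.int64(254), np.int64(241), np.int64(174))]
200 [(np.int64(135), np.int64(105), np.int64(74)), (np.int64(132), np.int64(105), np.int64(77)), (np.int64(139), np.int64(132), np.int64(110)), (np.int64(180), np.int64(198), np.int64(179)), (np.int64(220), np.int64(238), np.int64(225)), (np.int64(227), np.int64(244), np.int64(234)), (np.int64(229), np.int64(246), np.int64(236)), (np.int64(229), np.int64(246), np.int64(236)), (np.int64(223
[... 2169 characters left out ...]
(253), np.int64(250), np.int64(245)), (np.int64(237), np.int64(212), np.int64(174)), (np.int64(252), np.int64(228), np.int64(162)), (np.int64(255), np.int64(243), np.int64(176)), (np.int64(255), np.int64(245), np.int64(179)), (np.int64(255), np.int64(245), np.int64(182))]
(275, 155) [ 0.6797 -0.0403  0.068 ] [0.0413 0.0009 0.0837]
(275, 200) [ 0.6469 -0.0513  0.068 ] [0.0066 0.001  0.0837]
(275.5, 255) [ 0.6028 -0.0665  0.068 ] [-0.04    0.0015  0.0836]
(275.5, 285) [ 0.5767 -0.0753  0.068 ] [-0.0676  0.0016  0.0836]
green [0.44187284 0.19885312 0.03      ]
green [0.55519059 0.15111893 0.03      ]
mat [0.496 0.262 0.003]
mat [0.498 0.376 0.003]
mat [0.608 0.378 0.003]
mat [0.602 0.277 0.003]
```

View pics/w1c.png

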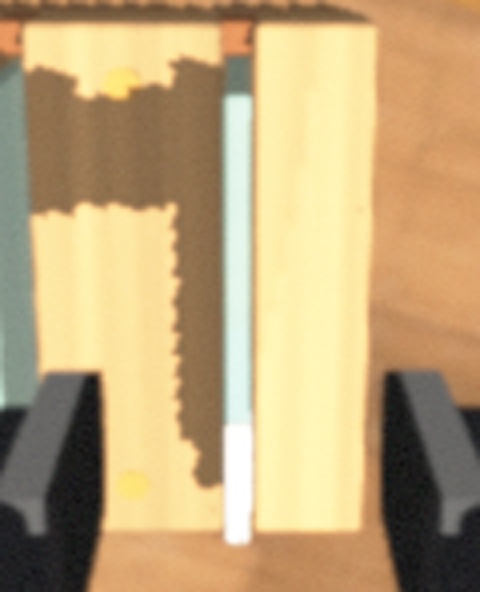

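Offset is under 1 mm, and the frosted boundary is at tool x ≈ −39 mm, so the grasp sits at own x ≈ −20. Going down.

```bash
python3 -m pendant '[0,0,0.025,0, 0,0,0.050,0, 0,0,0.075,0, 0,0,0.095,0, 0,0,0.107,0, 0,0,0.113,0, 0,0,0.113,0, 0,0,0.113,0, 0,0,0.113,0, 0,0,0.113,0]' 0.035 20
python3 -m pendant '[0,0,0,0, 0,0,0,0, 0,0,0,0, 0,0,0,0, 0,0,0,0, 0,0,0,0, 0,0,0,0, 0,0,0,0, 0,0,0,0, 0,0,0,0]' 0.012 20
python3 - <<'E'
from cell import *
import cv2
c=capture("wrist");cv2.imwrite("pics/w2c.png",cv2.resize(c["img"][150:330,195:355,::-1],None,fx=3.3,fy=3.3,interpolation=cv2.INTER_CUBIC))
E
```

```text
time: 4.5
tcp_pos: [0.6398, -0.0525, 0.0387]
tcp_rot: [0.987, 0.16, 0.0, 0.0]
wrist_force: [-0.9, 0.8, -1.3]
width: 0.0352
time: 5.75
tcp_pos: [0.6395, -0.0525, 0.0383]
tcp_rot: [0.987, 0.16, -0.0, 0.0]
wrist_force: [1.2, 0.4, -0.8]
width: 0.0122
```

View pics/w2c.png

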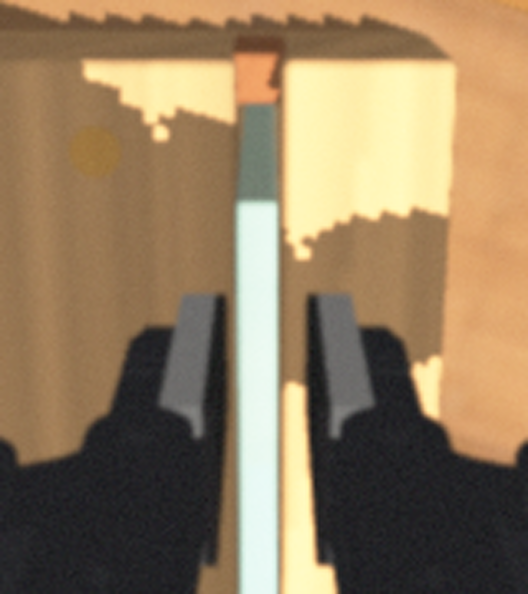

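The plate sits at crop column 257 and the fingers' midpoint at 267, about 1.1 mm off. I'll shift by that, then close fully.

```bash
python3 -m pendant '[0,-0.0011,0,0, 0,-0.0011,0,0, 0,-0.0011,0,0, 0,-0.0011,0,0, 0,-0.0011,0,0, 0,-0.0011,0,0, 0,-0.0011,0,0, 0,-0.0011,0,0, 0,-0.0011,0,0, 0,-0.0011,0,0]' 0.0 20
python3 - <<'E'
from cell import *
import cv2
c=capture("wrist");cv2.imwrite("pics/w3c.png",cv2.resize(c["img"][150:330,195:355,::-1],None,fx=3.3,fy=3.3,interpolation=cv2.INTER_CUBIC))
E
```

```text
time: 7.05
tcp_pos: [0.6392, -0.0515, 0.0383]
tcp_rot: [0.987, 0.16, 0.0, 0.0]
wrist_force: [0.9, -1.0, 0.4]
width: 0.0042
```

View pics/w3c.png

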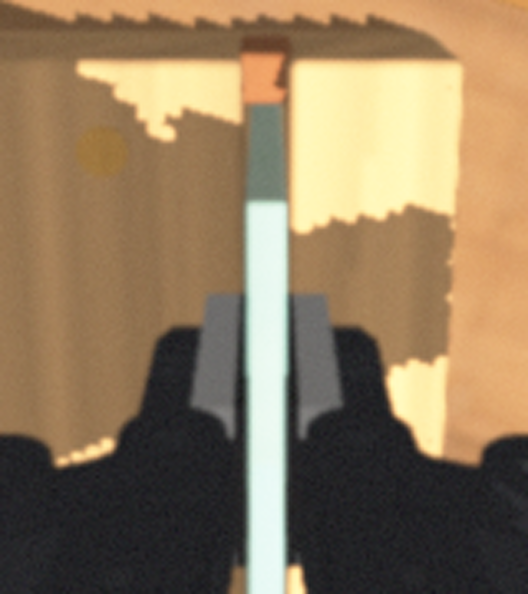

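Gripped. Width reads 4.2 mm, centred. I'll lift straight up, then carry it over the blanks to the free bench.

```bash
python3 -m pendant '[0,0,-0.015,0, 0,0,-0.040,0, 0,0,-0.070,0, 0,0,-0.100,0, 0,0,-0.120,0, 0.010,-0.020,-0.120,0, 0.030,-0.060,-0.120,0, 0.055,-0.110,-0.120,0, 0.075,-0.155,-0.120,0, 0.089,-0.189,-0.120,0]'
python3 - <<'E'
from cell import *
import cv2
for n in ("wrist","side"):
    c=capture(n);cv2.imwrite(f"pics/{n}4.png",c["img"][:,:,::-1])
o=get_obs();print(o["tcp_pos"],o["width"])
E
```

```text
time: 8.35
tcp_pos: [0.6623, 0.162, 0.1563]
tcp_rot: [0.987, 0.162, -0.001, -0.001]
wrist_force: [1.4, -1.3, -1.6]
width: 0.0045
[0.66202879 0.16672436 0.15592587] 0.004741614470897157
```

View pics/wrist4.png

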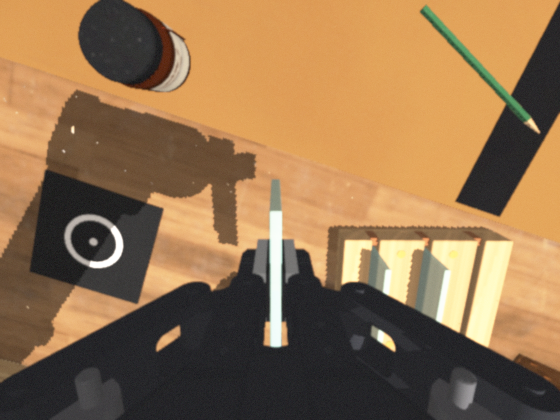

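View pics/side4.png

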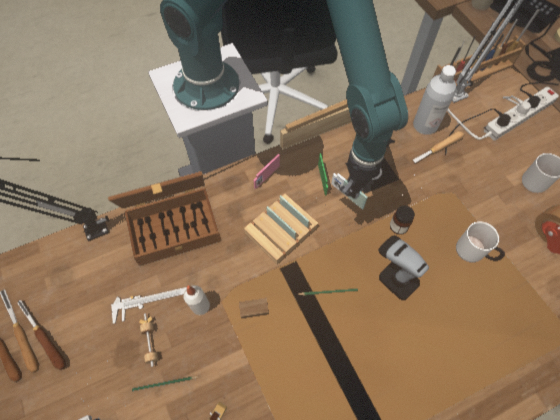

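The plate is out, and the bench below it is clear (rack at right, mat at left, jar top left). Lowering it towards the bench.

```bash
python3 -m pendant '[0,0,0.010,0, 0,0,0.035,0, 0,0,0.060,0, 0,0,0.085,0, 0,0,0.105,0, 0,0,0.117,0, 0,0,0.123,0, 0,0,0.125,0, 0,0,0.126,0, 0,0,0.126,0]'
python3 - <<'E'
from cell import *
import cv2
c=capture("side");cv2.imwrite(f"pics/side5.png",cv2.resize(c["img"][120:240,290:440,::-1],None,fx=5,fy=5,interpolation=cv2.INTER_CUBIC))
o=get_obs();print(o["tcp_pos"],o["width"],o["wrist_force"])
E
```

```text
time: 9.7
tcp_pos: [0.6644, 0.1562, 0.0329]
tcp_rot: [0.987, 0.16, 0.001, -0.0]
wrist_force: [0.8, -0.7, -1.1]
width: 0.0045
[0.66429145 0.15612271 0.0328716 ] 0.0047136518722771135 [-0.68988198  0.31773664 -0.65691233]
```

View pics/side5.png

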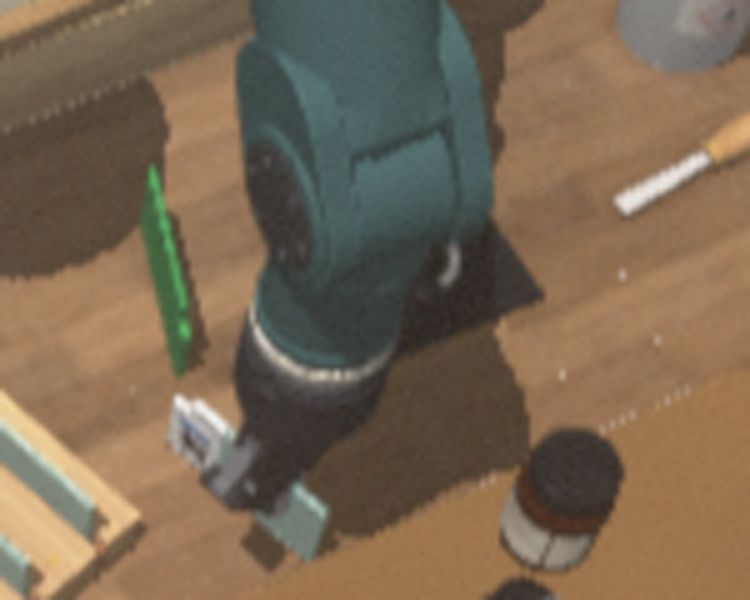

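The plate hangs about 3 mm above the bench. I'll set it down, then open partly.

```bash
python3 -m pendant '[0,0,0.001,0, 0,0,0.002,0, 0,0,0.003,0, 0,0,0.004,0, 0,0,0.004,0, 0,0,0.004,0, 0,0,0.004,0, 0,0,0.004,0, 0,0,0.004,0, 0,0,0.004,0]'
python3 -m pendant '[0,0,0,0, 0,0,0,0, 0,0,0,0, 0,0,0,0, 0,0,0,0, 0,0,0,0, 0,0,0,0, 0,0,0,0, 0,0,0,0, 0,0,0,0]' 0.03
python3 - <<'E'
from cell import *
import cv2
c=capture("wrist");cv2.imwrite(f"pics/wrist6.png",cv2.resize(c["img"][130:420,130:430,::-1],None,fx=2,fy=2,interpolation=cv2.INTER_CUBIC))
E
```

```text
time: 11.0
tcp_pos: [0.6646, 0.156, 0.0312]
tcp_rot: [0.987, 0.16, 0.001, -0.001]
wrist_force: [-5.6, -0.6, 15.0]
width: 0.0044
time: 12.25
tcp_pos: [0.6639, 0.156, 0.0283]
tcp_rot: [0.987, 0.16, -0.0, 0.0]
wrist_force: [-0.2, -0.0, 0.1]
width: 0.0298
```

View pics/wrist6.png

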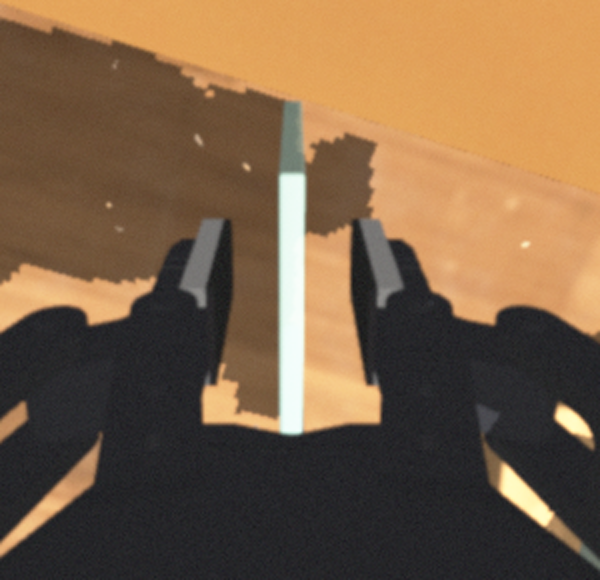

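The plate stands free with its label on the right-hand (+y tool) side. I'll open fully and push it over to −y with the label-side finger so it falls on its back.

```bash
python3 -m pendant '[0,0,0,0, 0,0,0,0, 0,0,0,0, 0,0,0,0, 0,-0.018,0,0, 0,-0.033,0,0, 0,-0.041,0,0, 0,-0.048,0,0, 0,-0.055,0,0, 0,-0.055,0,0]' 0.085
python3 - <<'E'
from cell import *
import cv2
c=capture("wrist");cv2.imwrite(f"pics/wrist7.png",c["img"][:,:,::-1])
c=capture("side");cv2.imwrite(f"pics/side7.png",cv2.resize(c["img"][120:240,290:440,::-1],None,fx=5,fy=5,interpolation=cv2.INTER_CUBIC))
E
```

```text
time: 13.55
tcp_pos: [0.6464, 0.2089, 0.0282]
tcp_rot: [0.987, 0.16, -0.0, -0.0]
wrist_force: [0.1, 0.8, -0.8]
width: 0.0851
```

View pics/wrist7.png

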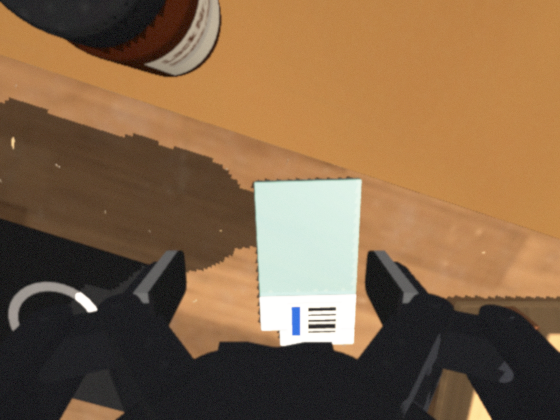

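View pics/side7.png

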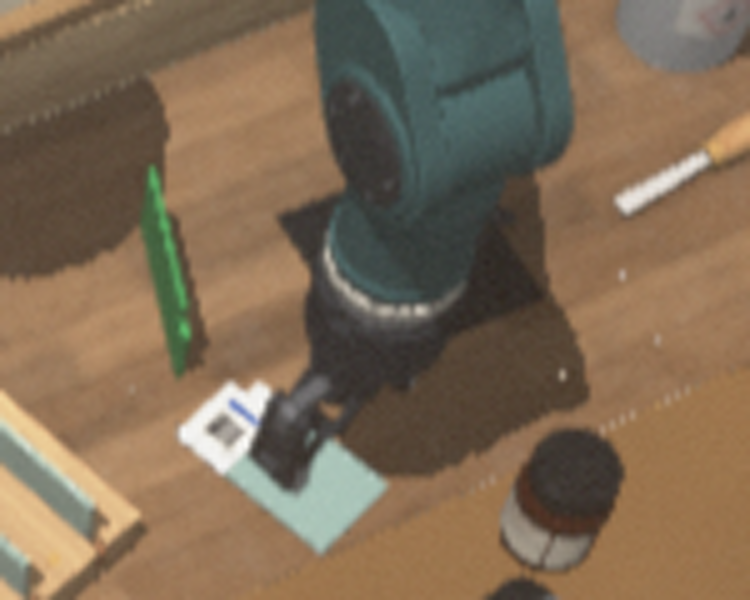

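It worked: the plate lies flat with its label up, corners at wrist (255,182), (361,179) and (355,345). Measuring for the edge grip.

Run:
```python
from cell import *
from h import *
import cv2
from scipy.spatial.transform import Rotation as R
w=capture("wrist");o=get_obs();Rm=R.from_quat(o["tcp_rot"]).as_matrix()
print(o["tcp_pos"])
for uv in [(255,182),(361,179),(354.5,345),(261.5,331),(258,297),(356.5,294)]:
    P=ray(w,uv,.005);print(uv,P.round(4),((P-o["tcp_pos"])@Rm).round(4))
cv2.imwrite("pics/w8.png",cv2.resize(w["img"][160:360,170:430,::-1],None,fx=3,fy=3,interpolation=cv2.INTER_CUBIC))
```

```text
[0.64678664 0.20746334 0.02835431]
(255, 182) [0.6758 0.2278 0.005 ] [ 0.034  -0.0102  0.0233]
(361, 179) [0.6961 0.1724 0.005 ] [0.0358 0.0488 0.0234]
(354.5, 345) [0.592 0.133 0.005] [-0.0754  0.0534  0.0234]
(261.5, 331) [0.5831 0.1943 0.005 ] [-0.0646 -0.0076  0.0233]
(258, 297) [0.6064 0.2041 0.005 ] [-0.0394 -0.0095  0.0233]
(356.5, 294) [0.6278 0.1466 0.005 ] [-0.0372  0.0518  0.0234]
```

View pics/w8.png

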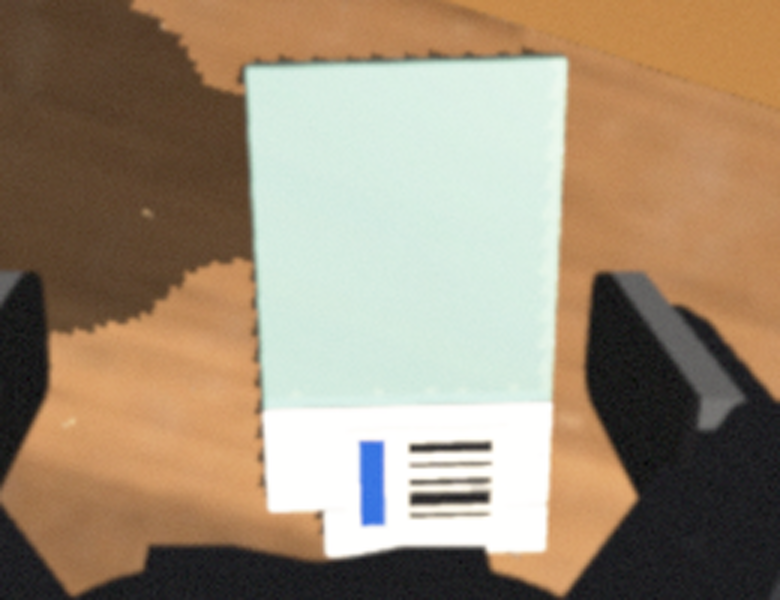

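The plate's centre is at tool y ≈ +19.5 mm, turned about −1.5°, and the grasp is still at own x ≈ −20. I'll centre and descend around it with the fingers open.

```bash
python3 -m pendant '[0,0.008,0,-0.5, 0,0.016,0,-1.5, 0,0.0195,0,-1.5, 0,0.0195,0,-1.5, 0,0.0195,0.006,-1.5, 0,0.0195,0.013,-1.5, 0,0.0195,0.020,-1.5, 0,0.0195,0.025,-1.5, 0,0.0195,0.028,-1.5, 0,0.0195,0.028,-1.5]' 0.085
python3 -m pendant '[0,0,0,0, 0,0,0,0, 0,0,0,0, 0,0,0,0, 0,0,0,0, 0,0,0,0, 0,0,0,0, 0,0,0,0, 0,0,0,0, 0,0,0,0]' 0.066 20
python3 - <<'E'
from cell import *
import cv2
c=capture("wrist");cv2.imwrite("pics/w9.png",cv2.resize(c["img"][160:400,150:450,::-1],None,fx=2.6,fy=2.4,interpolation=cv2.INTER_CUBIC))
c=capture("side");cv2.imwrite(f"pics/side9.png",cv2.resize(c["img"][150:240,300:400,::-1],None,fx=6,fy=6,interpolation=cv2.INTER_CUBIC))
E
```

```text
time: 14.95
tcp_pos: [0.6526, 0.1896, 0.0]
tcp_rot: [0.985, 0.173, -0.0, 0.0]
wrist_force: [-0.4, -0.3, 0.3]
width: 0.0852
time: 16.2
tcp_pos: [0.6528, 0.1896, 0.0003]
tcp_rot: [0.985, 0.173, 0.0, -0.0]
wrist_force: [-0.5, -0.2, 0.4]
width: 0.0661
```

View pics/w9.png

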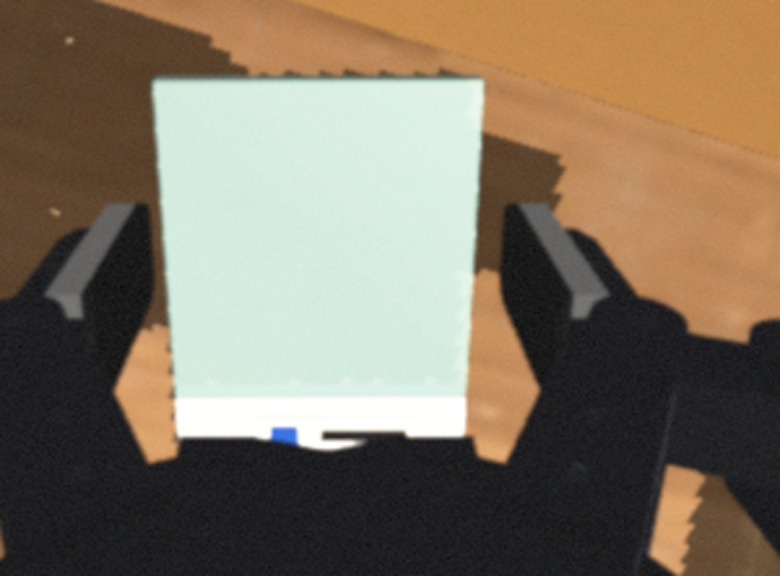

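View pics/side9.png

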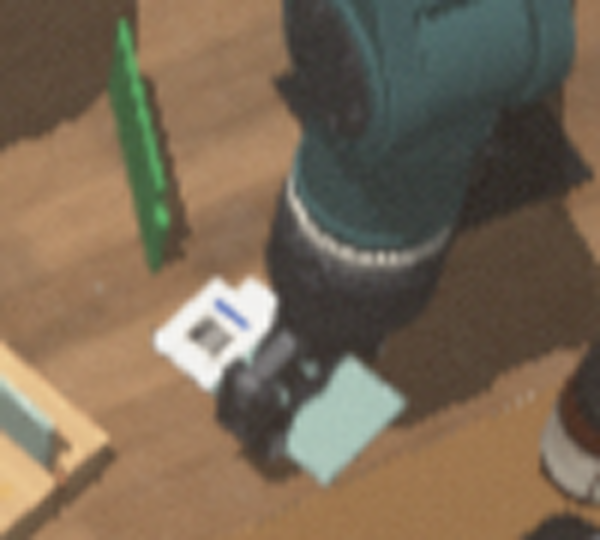

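Fingers sit about 1.5 mm off centre and tips are still ~6 mm above the bench. I'll shift and go 4 mm lower, then close at 20 N.

```bash
python3 -m pendant '[0,-0.0015,0.001,0, 0,-0.0015,0.002,0, 0,-0.0015,0.003,0, 0,-0.0015,0.004,0, 0,-0.0015,0.004,0, 0,-0.0015,0.004,0, 0,-0.0015,0.004,0, 0,-0.0015,0.004,0, 0,-0.0015,0.004,0, 0,-0.0015,0.004,0]' 
python3 -m pendant '[0,0,0,0, 0,0,0,0, 0,0,0,0, 0,0,0,0, 0,0,0,0, 0,0,0,0, 0,0,0,0, 0,0,0,0, 0,0,0,0, 0,0,0,0]' 0.05 20
python3 - <<'E'
from cell import *
import cv2
c=capture("wrist");cv2.imwrite("pics/w10.png",cv2.resize(c["img"][160:400,150:450,::-1],None,fx=2.6,fy=2.4,interpolation=cv2.INTER_CUBIC))
o=get_obs();print(o["tcp_pos"],o["width"],o["wrist_force"])
E
```

```text
time: 17.55
tcp_pos: [0.6522, 0.1911, -0.0037]
tcp_rot: [0.985, 0.173, 0.0, 0.0]
wrist_force: [-0.8, 0.3, -0.6]
width: 0.0659
time: 18.8
tcp_pos: [0.6523, 0.1911, -0.0035]
tcp_rot: [0.985, 0.173, 0.0, -0.0]
wrist_force: [-2.1, 0.5, 5.1]
width: 0.0588
[ 0.65222476  0.19103564 -0.00349134] 0.05943604909997807 [-1.47516187 -0.24029525  5.14854217]
```

View pics/w10.png

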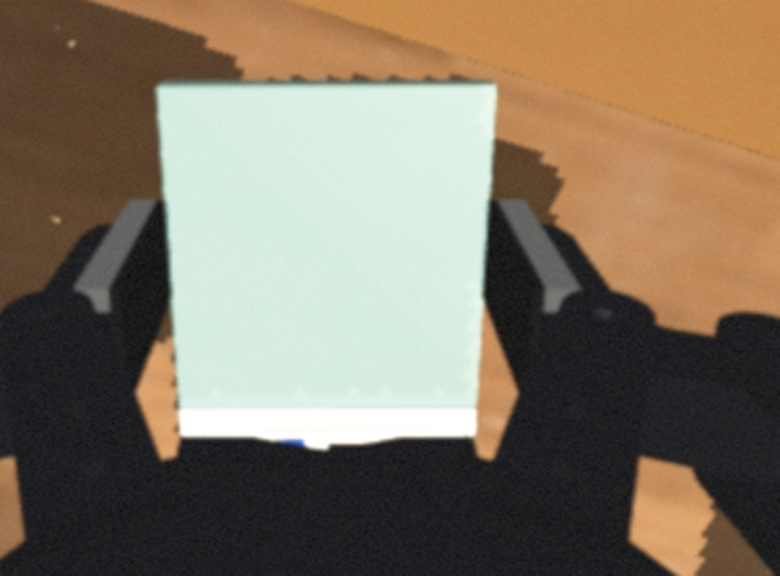

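Gripped on both edges at about 59 mm, with the fingertips just brushing the bench (5 N). Lifting slowly.

```bash
python3 -m pendant '[0,0,-0.002,0, 0,0,-0.006,0, 0,0,-0.012,0, 0,0,-0.020,0, 0,0,-0.030,0, 0,0,-0.040,0, 0,0,-0.055,0, 0,0,-0.070,0, 0,0,-0.080,0, 0,0,-0.080,0]'
python3 - <<'E'
from cell import *
import cv2
c=capture("wrist");cv2.imwrite("pics/w11.png",c["img"][:,:,::-1])
c=capture("side");cv2.imwrite(f"pics/side11.png",cv2.resize(c["img"][120:240,290:440,::-1],None,fx=5,fy=5,interpolation=cv2.INTER_CUBIC))
E
```

```text
time: 20.1
tcp_pos: [0.653, 0.1913, 0.0775]
tcp_rot: [0.985, 0.173, 0.001, -0.0]
wrist_force: [-0.0, 0.0, -1.4]
width: 0.0589
```

View pics/w11.png

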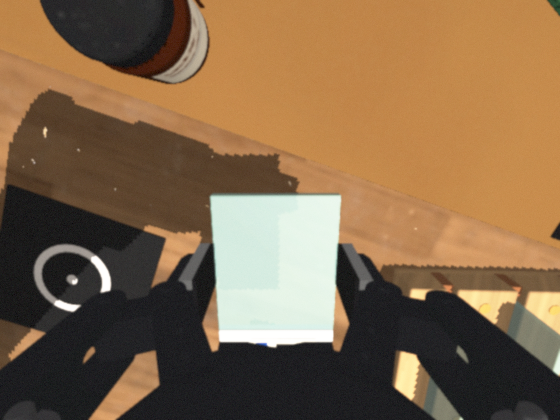

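View pics/side11.png

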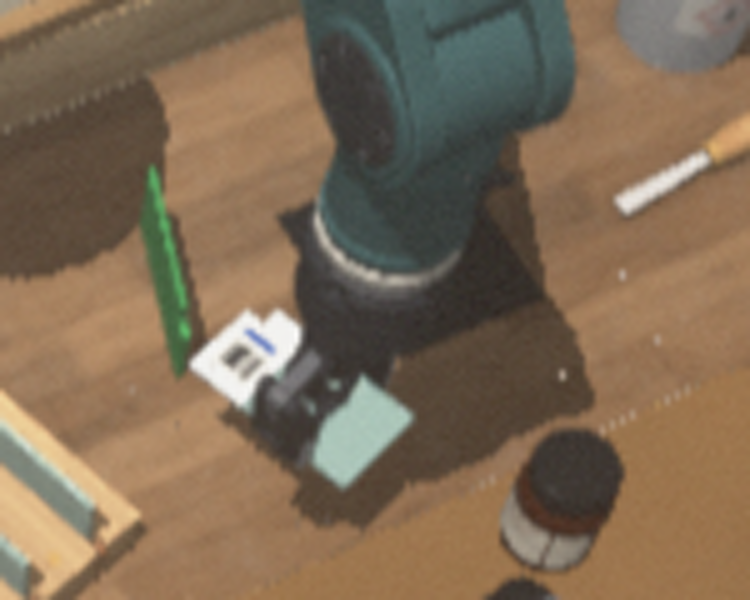

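Held flat, label up and clear of the fingers. I'll carry it 165 mm along −y tool and 95 mm up, to bring the label over the ring.

```bash
python3 -m pendant '[0,0,-0.010,0, 0,0,-0.025,0, 0,-0.010,-0.040,0, 0,-0.030,-0.055,0, 0,-0.055,-0.070,0, 0,-0.080,-0.085,0, 0,-0.105,-0.095,0, 0,-0.130,-0.095,0, 0,-0.152,-0.095,0, 0,-0.1655,-0.095,0]' 
python3 -m pendant '[0,0,0,0, 0,0,0,0, 0,0,0,0, 0,0,0,0, 0,0,0,0, 0,0,0,0, 0,0,0,0, 0,0,0,0, 0,0,0,0, 0,0,0,0]'
python3 - <<'E'
from cell import *
from h import *
import cv2
for n in ("wrist","side","scene"):
    c=capture(n);cv2.imwrite(f"pics/{n}12.png",c["img"][:,:,::-1])
    print(n,[(d["extent"],round(d["confidence"],2)) for d in find_in(n,"label")][:4])
    P=proj(c,[[.5455,.324,.003],[.5455,.324,.18]]);print(P.round(1).tolist())
    if n!="wrist":
        u,v=[int(x) for x in P[1]];cr=c["img"][max(0,v-50):v+50,max(0,u-65):u+65,::-1];cv2.imwrite(f"pics/{n}12c.png",cv2.resize(cr,None,fx=6,fy=6,interpolation=cv2.INTER_CUBIC));print(u-65,v-50)
E
```

```text
time: 21.45
tcp_pos: [0.5946, 0.3487, 0.1707]
tcp_rot: [0.985, 0.174, -0.001, -0.0]
wrist_force: [0.7, 0.1, -1.5]
width: 0.0591
time: 22.7
tcp_pos: [0.5959, 0.3467, 0.1713]
tcp_rot: [0.985, 0.173, -0.0, 0.0]
wrist_force: [0.5, -1.2, -1.0]
width: 0.0591
wrist [([401.1, 268.4, 439.7, 298.9], 0.97), ([211.4, 195.0, 340.0, 348.1], 0.95), ([419.3, 384.1, 458.7, 419.6], 0.56), ([487.8, 225.7, 558.0, 343.0], 0.34)]
[[277.7, 232.6], [280.2, 357.0]]
side [([371.7, 125.8, 422.7, 160.2], 0.76), ([254.8, 155.9, 281.6, 190.1], 0.69), ([319.1, 158.0, 327.3, 194.3], 0.55)]
[[371.8, 170.7], [383.9, 134.4]]
318 84
scene [([215.8, 194.7, 253.5, 212.3], 0.95), ([208.5, 218.4, 240.8, 251.2], 0.76), ([216.4, 134.0, 248.4, 145.1], 0.63)]
[[226.5, 189.0], [223.5, 139.7]]
158 89
```

View pics/side12c.png

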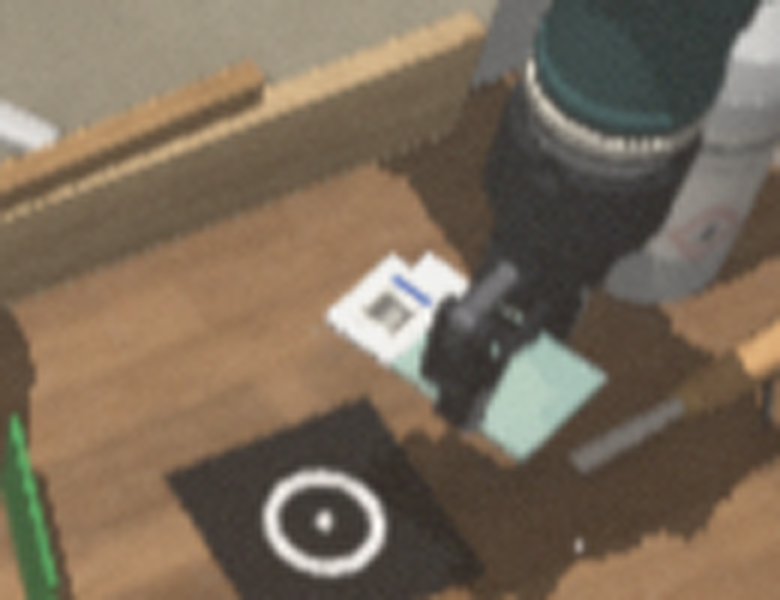

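View pics/scene12c.png

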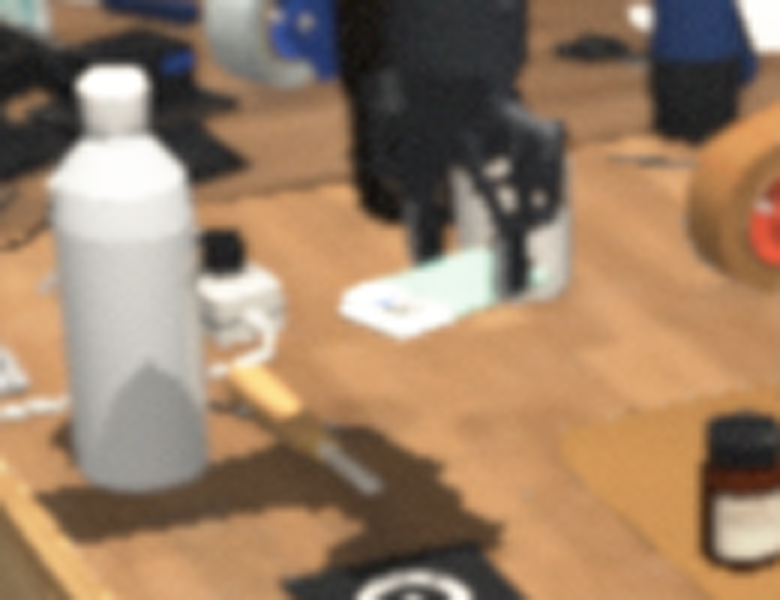

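View pics/wrist12.png

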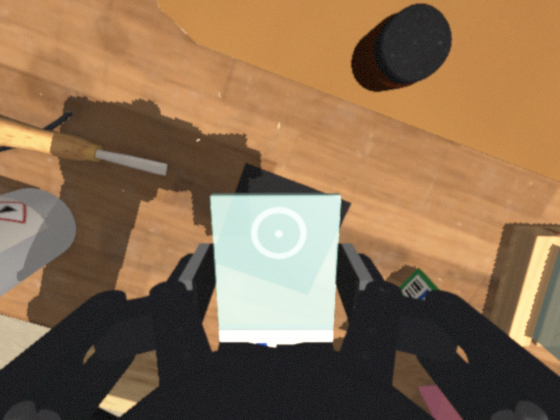

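The label centre is at side (384,134) and scene (224,139). The point 180 mm above the ring projects to (383.9,134.4) and (223.5,139.7), so they agree to within 1–2 mm. The plate is steady, so I'm handing in.

Run:
```python
from cell import *
o=get_obs();print(o["time"],o["tcp_pos"],o["width"],abs(o["joint_velocities"]).max())
print(sign_off())
```

```text
23.0 [0.59590099 0.3466457  0.17126998] 0.05876781458485112 0.001414878492366264
the job is handed in; nothing more can be done
None
```

I took the labelled plate out of the rack and handed in at 23.0 s with it held flat, label up, over the ring.

**How the tilt was done:** the moves can't tilt the tool. I stood the plate on free bench, tipped it onto its back with the label-side finger, and regripped it at 20 N by its two long edges. The grip is on the clear part, at own x ≈ −20 mm.

**Last checks:**
- **Position:** the label is within about 2 mm of the point 180 mm above the bench over the ring's centre, in both the side and scene pictures.
- **Hold:** finger opening read 59 mm and the arm was still.
- **Surroundings:** the green look-alike and the jar look undisturbed in the pictures. I did not re-measure the blanks, bottle or sanding block at the end.
- **Disagreements:** the wrist camera and the finger positions differed by about 1.5 mm sideways. I followed the fingers.
- **Contact:** the wrist force reached 15 N when I set the plate on the bench and 5 N during the regrip.

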